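# Scrub the tilt-out pen bin

## Robot

A 6-joint arm with a two-finger parallel gripper is mounted at the origin on the work surface. World frame = base frame: x ahead of the robot, y to its left, z up, the work surface at z = 0. Lengths are in m, angles in degrees, forces in N, time in s.
With the tool pointing down it reaches from about 0.375 to 0.9 m from the base axis. Payload 3.1 kg.
Tool frame: the origin (TCP) lies at the very end of the fingers, on their centre line; the grasp point (between the pads) lies 19 mm behind it (bot.tcp_to_grasp is the distance from the TCP to the grasp point, in m); z points along the fingers, y is the line along which they close (so a half turn about z gives the same grasp; the last joint's range is limited). The gripper opens to 87 mm and grips with 3 to 60 N. Pads are 19 mm wide; open, the fingers measure 117 mm over their backs; the gripper's body (75 mm by 190 mm) begins 51 mm behind the grasp point.
Start: joints at [-86.774, 30.224, 82.088, -0, 67.689, -10.227], TCP at [0.145, -0.608, 0.223] pointing down, gripper open.
Joint ranges: [-176.69, 176.69], [-43.24, 126.21], [12.49, 139.97], [-82, 262], [0, 151.66], [-163.58, 163.58]. Speed limits (degrees/s): [159.86, 159.86, 180, 180, 180, 180].

## Interface

Orientations are given as a 3x3 rotation matrix whose columns are the frame's x, y, z axes.
In Python, from rig import telemetry, capture, camera_info, job, bot gives the robot as it stands. The module is installed in compiled form; this text tells all that it offers.
- The arm moves only by the tool carry_out, never from a script. Its argument "deltas" is a list that holds one entry, the list of rows, each a list of 7 numbers: the shift along the tool's x, y, z scaled (see below), then the turn, a rotation vector about the tool's x, y, z scaled (see below), then the closure, from -1 (fully open) to 1 (shut). In form: [[[dx, dy, dz, ax, ay, az, claw], ...]]. A call has exactly 10 rows; each row is the pose to reach, as a shift and turn from the pose commanded when the call began, along the tool's axes at that moment, turning the shorter way round; what a row does not reach only later rows make up. The controller multiplies each number of a shift by 15 cm and each number of a turn by 360 degrees. A row lasts 1/12 s, in which the tool goes at most 41.7 mm and 7.16 degrees, less where a joint would pass 70% of its speed; a pose out of reach is approached as far as the arm can. A call with a number of a shift or a turn outside -1 to 1 is refused whole. A call with a gripper value outside its range is refused whole. The fingers move at their own pace and stop on an object; the grip force is fixed at half the most. Time passes only in rows, so rows that repeat a pose let the fingers close, or fill a call up. It gives the time, the measured TCP pose, the force, the opening and the grip force at its end, in the units of the state.
- telemetry.read_state(): the state, without advancing time (a new reading comes with each control period).
- capture(name): name is "scene" or "top" or "wrist"; returns the picture (400x640x3 uint8, red, green, blue); there is no depth.
- camera_info(name): a dict with "mtx" (3x3 intrinsics, pixels), "k1" (the pictures are not rectified: a ray, as slopes to the right and down, at radius r is drawn at 1 + k1 r^2 times it, then the intrinsics apply), "cam_to_world" (4x4, takes a point from camera to world coordinates); the wrist camera has in their place "T_tool_cam" (4x4, takes a point from camera to tool coordinates, whose origin is the TCP and whose axes are the flange's). Camera axes: x right, y down, z forward; pixel columns grow to the right and rows downward; lengths in m; the calibration is good to about 2 mm. A picture is of the moment at which its call begins: read the wrist's pose just before it. camera_info takes no time and is no camera call.
- job.hand_in(): hands the job in; it is judged then, once.
The state is a dict: "time_s": time; "joint_positions": joint angles; "qvel": joint speeds; "tau": joint torques, N m; "position": TCP position; "tcp_rot": TCP orientation; "force": force on the tool from outside, world axes, zero at the start; "moment": the same for the moment, N m; "opening": opening from 0.0 (shut) to 1.0 (fully open); "grasp_force": force on a finger pad.
Only numpy, scipy, OpenCV 4.12 (cv2) and the standard library are available. Lean on these libraries where they do the work, as an engineer would, in place of code of your own. Each camera call takes 0.05 s, during which the arm holds its last target. There are 200 camera calls.

## Task

The tilt-out pen bin has been left tilted open for cleaning. Take the brush whose head just fills the bin (the widest that still goes in), put it in along the bin's slant and, keeping the bristles lightly pressed against the inside of the bin's front wall (the wall on the robot's side), scrub from the floor up until the bristles reach the mouth, and do that floor-to-mouth stroke twice without taking the brush off the wall. Then stand the brush upright on its tray again and tip the bin gently fully shut; leave the other brushes and everything else on the counter alone.

Things in the scene. Friction and masses are not known exactly. Their poses are not given: they have to be found in the camera images.
- bin (a joint): tilt (rad) of the red plastic pen bin about its lower front edge: 0 = shut, upright in its housing; 0.45 = out, at a firm stop, mouth leaning to the robot. Starts at 0.32 to 0.42. Hinge friction (0.08 N m) holds it where it is left; 1 N at the lip moves it, so a brush pressed on the front wall swings it to the stop before the force builds up.
- bin_floor (a point): centre of the bin's inner floor; its frame tilts with the bin: z along the walls to the mouth, x from front wall to back wall (away from the robot), y across. The inside is square, 64 x 64 mm (front wall's inner face at x = -32 mm), 95 mm deep to the side and back rims; the front wall stands 5 mm higher. Walls 4 mm thick.
- bin_lip (a point): middle of the upper edge of the bin's front wall, on its outer face (105 mm along the wall from the hinge); same axes as bin_floor. The front wall is 92 mm wide, flat outside.
- bin_hinge (a point): middle of the bin's hinge axis, at the foot of the front wall's outer face, 8 mm above the counter; same axes as bin_floor, which lies 36 mm along x and 5 mm along z from here. The hinge axis is y.
- housing: the bin's fixed white housing, 104 mm wide (y), 134 mm high, sides from x = 20, roof from x = 32, to 95 mm, open in front; origin on the counter under the hinge, x pointing into the housing, away from the robot. The shut bin's front wall stands 32 mm in front of the roof's edge.
- tray: fixed aluminium drip tray, 110 x 300 mm (x, y), rim 14 mm high and 4 mm thick; origin: centre of its underside; its floor is 4 mm above that. The three brushes stand on it in a row along y at -95, 0 and +95 mm, in any order.
- brush_a: brush standing upright on its head, 180 mm tall; origin: centre of the head's flat underside, z up the handle. Rigid round white bristle head (heights 0 to 50 mm) 38 mm in diameter, thin steel neck (50 to 100 mm), square wooden handle 18 x 18 mm (100 to 180 mm, flats facing body x and y). About 70 g. The narrowest of the three.
- brush_b: brush standing upright on its head, 180 mm tall; origin: centre of the head's flat underside, z up the handle. Rigid round white bristle head (heights 0 to 50 mm) 54 mm in diameter, thin steel neck (50 to 100 mm), square wooden handle 18 x 18 mm (100 to 180 mm, flats facing body x and y). About 100 g. The middle size of the three.
- brush_c: brush standing upright on its head, 180 mm tall; origin: centre of the head's flat underside, z up the handle. Rigid round white bristle head (heights 0 to 50 mm) 74 mm in diameter, thin steel neck (50 to 100 mm), square wooden handle 18 x 18 mm (100 to 180 mm, flats facing body x and y). About 140 g. The widest of the three.
- bento: clear two-tier bento box with white lid, 114 x 174 x 98 mm, origin: centre of its underside. Leave alone.
- cup: white ceramic cup, 78 mm wide, 85 mm high, origin: centre of its underside. Leave alone.
- clip: green binder clip, 50 x 24 mm, 50 mm high with its wire arms, origin: centre of its underside. Leave alone.
- bookmark: flat stainless spoon-shaped bookmark, 145 x 32 x 4 mm, lying along its x, origin: near the middle of its underside. Leave alone.
- jar: glass jar, 72 mm wide, 110 mm high, origin: centre of its underside. Leave alone.
Not all that is in view belongs to the job. Leave any orange look-alike of the housing alone.

How it is judged:
By the outcome, as a careful person would: the job done as asked, in the order asked, and still so for the second after the job is handed in, with the robot touching nothing.
It also fails if it takes over 72 s, if anything falls off the work surface, if the arm or the gripper's body presses on something with over 40 N, if the wrist force passes 120 N, or if a joint passes its speed limit or range.

## Working session

There is one attempt and no reset: what is moved stays moved. The work goes in short steps, Python scripts to look and compute and a tool call to move; the robot and the scene stay as the last step left them, time stands still between calls to the robot, and variables do not carry over. Pictures are saved under pics/ and viewed, at most 10 in all, crops included, and the job is handed in when it is done.

Besides the shell and the picture viewer there is one more tool, called after "Call:" as a command line: name --argument value ..., lists and objects as JSON in quotes. carry_out: Moves the arm, as the interface text tells. Its arguments: {"type":"object","properties":{"deltas":{"type":"array","items":{"type":"array","items":{"type":"array","items":{"type":"number"}}}}},"required":["deltas"]}

```bash
mkdir -p pics
python3 - <<'E'
from rig import telemetry, capture, camera_info, job, bot
import cv2, numpy as np
for n in ("scene","top"):
    im=capture(n); cv2.imwrite(f"pics/{n}0.png",cv2.resize(im[:,:,::-1],(800,500),interpolation=cv2.INTER_CUBIC)); np.save(f"pics/{n}0.npy",im)
    c=camera_info(n); print(n,{k:np.round(v,4).tolist() for k,v in c.items()})
c=camera_info("wrist"); print({k:np.round(v,4).tolist() for k,v in c.items()})
s=telemetry.read_state(); print({k:np.round(v,3).tolist() for k,v in s.items()}); print(bot.tcp_to_grasp)
E
```

```text
scene {'mtx': [[446.0155, 0.0, 325.2991], [0.0, 446.0155, 203.7455], [0.0, 0.0, 1.0]], 'k1': -0.0872, 'cam_to_world': [[-0.993, 0.0904, -0.0758, 0.6585], [0.1179, 0.7442, -0.6575, 0.6984], [-0.003, -0.6618, -0.7497, 0.7992], [0.0, 0.0, 0.0, 1.0]]}
top {'mtx': [[441.0569, 0.0, 322.5987], [0.0, 441.0569, 201.0925], [0.0, 0.0, 1.0]], 'k1': -0.0247, 'cam_to_world': [[-0.0157, -0.9962, 0.0859, 0.4846], [-0.9998, 0.0149, -0.0101, 0.0788], [0.0088, -0.086, -0.9963, 1.2414], [0.0, 0.0, 0.0, 1.0]]}
{'mtx': [[317.0194, 0.0, 314.8656], [0.0, 317.0194, 193.8442], [0.0, 0.0, 1.0]], 'k1': -0.0209, 'T_tool_cam': [[-0.0003, -0.9694, -0.2457, 0.0671], [1.0, -0.0004, 0.0004, 0.0006], [-0.0004, -0.2457, 0.9694, -0.162], [0.0, 0.0, 0.0, 1.0]]}
{'time_s': 0.1, 'joint_positions': [-86.775, 30.273, 82.148, 0.001, 67.689, -10.228], 'qvel': [-0.086, -0.19, -0.18, -0.035, -0.015, 0.06], 'tau': [-0.0, -44.099, -17.715, 0.063, 0.053, -0.0], 'position': [0.145, -0.607, 0.222], 'tcp_rot': [[0.973, 0.233, -0.0], [0.233, -0.973, 0.002], [0.0, -0.002, -1.0]], 'force': [-0.049, -0.046, 0.176], 'moment': [0.025, -0.039, 0.025], 'grasp_force': 0.0, 'opening': 1.002}
0.0187
```

View pics/scene0.png

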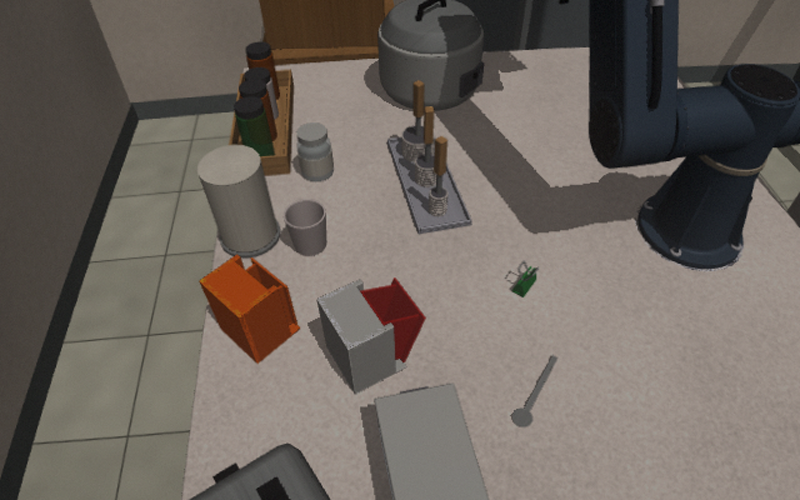

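View pics/top0.png

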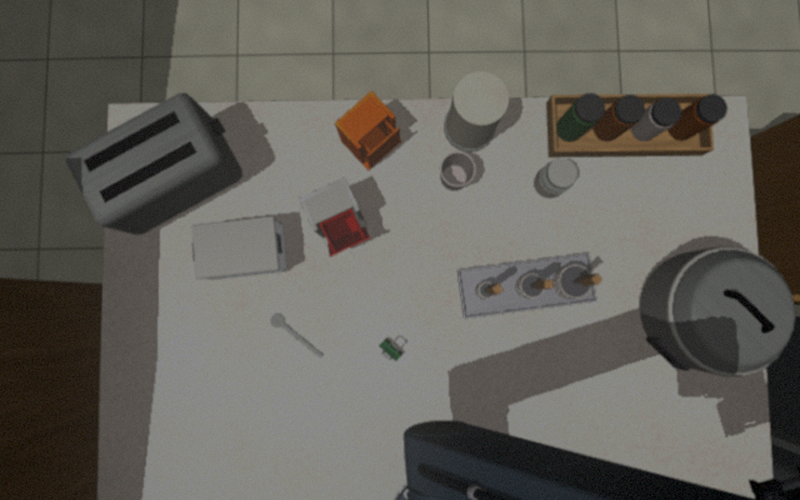

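```bash
cat > h.py <<'E'
import numpy as np, cv2
from rig import telemetry, capture, camera_info, bot
from scipy.spatial.transform import Rotation as R
def cam(n,s=None):
    c=camera_info(n)
    if n!="wrist": return c,np.array(c["cam_to_world"])
    T=np.eye(4); T[:3,:3]=np.array(s["tcp_rot"]); T[:3,3]=s["position"]
    return c,T@np.array(c["T_tool_cam"])
def proj(P,c,T):
    p=(np.atleast_2d(P)-T[:3,3])@T[:3,:3]; u=p[:,:2]/p[:,2:]; u=u*(1+c["k1"]*(u**2).sum(1,keepdims=True))
    K=np.array(c["mtx"]); return u*K[[0,1],[0,1]]+K[:2,2]
def ray(px,c,T):
    d=cv2.undistortPoints(np.float64([[px]]),np.array(c["mtx"]),np.array([c["k1"],0,0,0,0.]))[0,0]
    return T[:3,3],T[:3,:3]@np.array([d[0],d[1],1])
def atz(px,z,c,T):
    o,d=ray(px,c,T); return o+d*(z-o[2])/d[2]
def crop(im,x0,y0,w,h,k): return cv2.resize(np.ascontiguousarray(im[y0:y0+h,x0:x0+w,::-1]),None,fx=k,fy=k,interpolation=cv2.INTER_CUBIC)
E
python3 - <<'E'
from h import *
t=np.load("pics/top0.npy"); s=np.load("pics/scene0.npy")
g=lambda a:np.clip(a.astype(float)*1.5,0,255).astype(np.uint8)
a=crop(g(t),360,195,130,65,6)[:300,:780]; 
a=crop(g(t),360,195,130,65,6)[:, :780]
b=np.hstack([crop(t,235,135,65,35,6)[:210,:390],crop(s,300,60,98,53,4)[:210,:390]])
cv2.imwrite("pics/c1.png",np.vstack([a,b]))
cc,T=cam("top"); print([atz(np.array(p)*.8,.18,cc,T).round(3) for p in ((496,288),(546,284),(595,280))])
print([atz(np.array(p)*.8,.014,cc,T).round(3) for p in ((459,269),(466,317),(595,299),(589,254))])
E
```

```text
[array([ 0.503, -0.109,  0.18 ]), array([ 0.509, -0.206,  0.18 ]), array([ 0.515, -0.302,  0.18 ])]
[array([ 0.549, -0.057,  0.014]), array([ 0.442, -0.07 ,  0.014]), array([ 0.477, -0.36 ,  0.014]), array([ 0.578, -0.351,  0.014])]
```

View pics/c1.png

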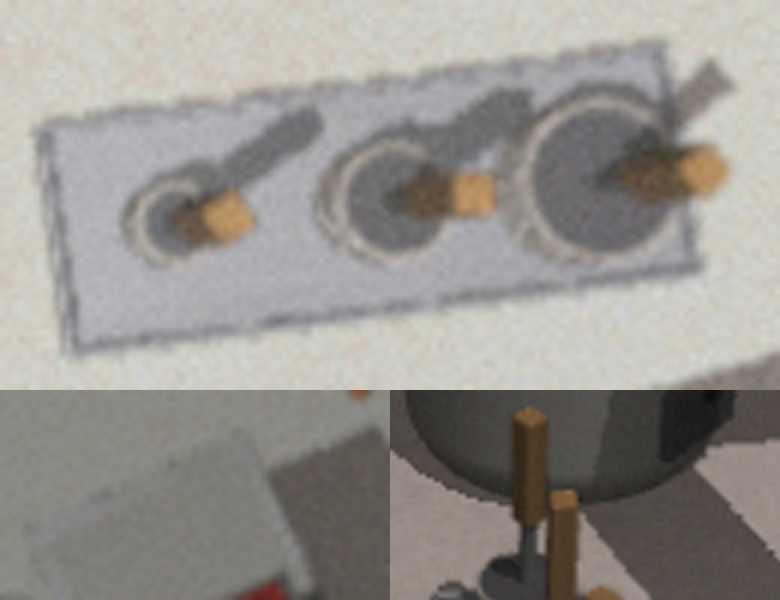

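The brushes' heads in the crop: small at (180,220), middle at (390,195), wide at (605,175). The bin is 64 mm inside, so the middle one (54 mm, brush_b) at about (0.509,-0.206) is the one; the 74 mm head doesn't fit. Moving to look from above it.

Call:
carry_out --deltas '[[[0.2, -0.2, -0.1, 0, 0, 0, -1], [0.4, -0.35, -0.2, 0, 0, 0, -1], [0.6, -0.55, -0.22, 0, 0, 0, -1], [0.85, -0.73, -0.22, 0, 0, 0, -1], [0.85, -0.73, -0.22, 0, 0, 0, -1], [0.85, -0.73, -0.22, 0, 0, 0, -1], [0.85, -0.73, -0.22, 0, 0, 0, -1], [0.85, -0.73, -0.22, 0, 0, 0, -1], [0.85, -0.73, -0.22, 0, 0, 0, -1], [0.85, -0.73, -0.22, 0, 0, 0, -1]]]'

```text
time_s: 0.93
position: [0.2431, -0.4729, 0.2552]
tcp_rot: [[0.973, 0.231, -0.0], [0.231, -0.973, -0.0], [-0.0, 0.0, -1.0]]
force: [-0.2, -0.5, -0.3]
opening: 1.0
grasp_force: 0.0
```

Call:
carry_out --deltas '[[[0.85, -0.73, -0.22, 0, 0, 0, -1], [0.85, -0.73, -0.22, 0, 0, 0, -1], [0.85, -0.73, -0.22, 0, 0, 0, -1], [0.85, -0.73, -0.22, 0, 0, 0, -1], [0.85, -0.73, -0.22, 0, 0, 0, -1], [0.85, -0.73, -0.22, 0, 0, 0, -1], [0.85, -0.73, -0.22, 0, 0, 0, -1], [0.85, -0.73, -0.22, 0, 0, 0, -1], [0.85, -0.73, -0.22, 0, 0, 0, -1], [0.85, -0.73, -0.22, 0, 0, 0, -1]]]'

```text
time_s: 1.77
position: [0.3417, -0.3367, 0.2881]
tcp_rot: [[0.973, 0.23, -0.001], [0.23, -0.973, 0.0], [-0.0, -0.001, -1.0]]
force: [-0.4, -0.3, -0.1]
opening: 0.994
grasp_force: 0.0
```

Call:
carry_out --deltas '[[[0.85, -0.73, -0.22, 0, 0, -0.2, -1], [0.85, -0.73, -0.22, 0, 0, -0.2, -1], [0.85, -0.73, -0.22, 0, 0, -0.2, -1], [0.85, -0.73, -0.22, 0, 0, -0.2, -1], [0.85, -0.73, -0.22, 0, 0, -0.2, -1], [0.85, -0.73, -0.22, 0, 0, -0.2, -1], [0.85, -0.73, -0.22, 0, 0, -0.2, -1], [0.85, -0.73, -0.22, 0, 0, -0.2, -1], [0.85, -0.73, -0.22, 0, 0, -0.2, -1], [0.85, -0.73, -0.22, 0, 0, -0.2, -1]]]'

```text
time_s: 2.6
position: [0.4408, -0.2001, 0.3213]
tcp_rot: [[0.081, 0.997, -0.0], [0.997, -0.081, 0.0], [0.0, -0.0, -1.0]]
force: [-0.5, 0.2, -0.1]
opening: 0.998
grasp_force: 0.0
```

Run:
```python
from h import *
s=telemetry.read_state(); im=capture("wrist"); np.save("pics/w1.npy",im); cv2.imwrite("pics/w1.png",cv2.resize(im[:,:,::-1],(800,500),interpolation=cv2.INTER_CUBIC))
np.save("pics/w1s.npy",s,allow_pickle=True)
print({k:np.round(s[k],3).tolist() for k in ("time_s","joint_positions","position","tcp_rot","force")})
```

```text
{'time_s': 2.6, 'joint_positions': [-37.673, 12.633, 93.968, -0.006, 73.429, -33.023], 'position': [0.441, -0.2, 0.321], 'tcp_rot': [[0.081, 0.997, -0.0], [0.997, -0.081, 0.0], [0.0, -0.0, -1.0]], 'force': [-0.475, 0.181, -0.054]}
```

View pics/w1.png

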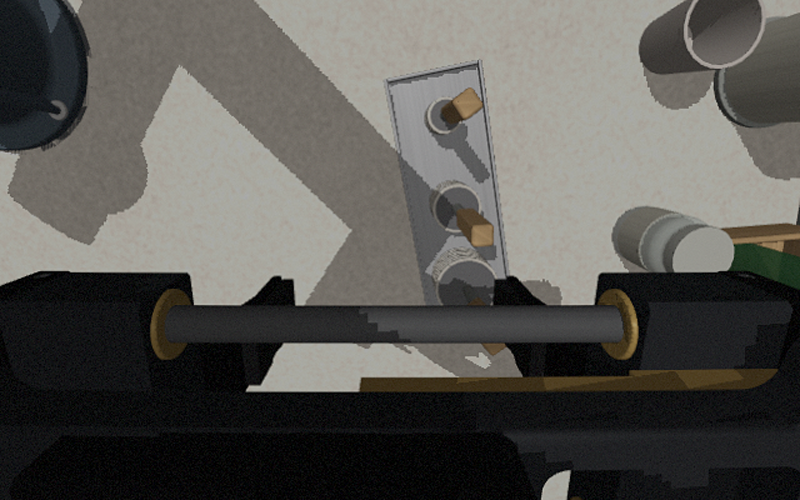

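The wrist view shows the middle brush: its handle top is at (482,233) and its head at (456,207), both in the 800-px picture. I'll enlarge it for the yaw and detect the bright top face.

Run:
```python
from h import *
im=np.load("pics/w1.npy"); s=np.load("pics/w1s.npy",allow_pickle=True).item(); c,T=cam("wrist",s)
cv2.imwrite("pics/w1c.png",np.hstack([crop(im,340,140,66,66,6),crop(im,340,60,66,66,6)]))
sub=im.astype(int); m=((sub[:,:,0]-sub[:,:,2]>45)&(sub[:,:,0]>125)).astype(np.uint8); m[:150]=0;m[205:]=0;m[:,:350]=0;m[:,410:]=0
q=np.argwhere(m)[:,::-1].astype(np.float32); r=cv2.minAreaRect(q); b=cv2.boxPoints(r); print(r)
P=[atz(p,.184,c,T) for p in b]; print(np.round(P,4), np.mean(P,0))
for i in range(4): d=P[(i+1)%4]-P[i]; print(np.hypot(*d[:2]).round(4),np.degrees(np.arctan2(d[1],d[0])).round(1))
```

```text
((385.5, 188.0), (16.0, 15.0), 90.0)
[[ 0.5023 -0.201   0.184 ]
 [ 0.5168 -0.2022  0.184 ]
 [ 0.5164 -0.2182  0.184 ]
 [ 0.5018 -0.217   0.184 ]] [ 0.50931951 -0.20961289  0.184     ]
0.0145 -4.6
0.016 -91.2
0.0147 175.3
0.016 88.1
```

View pics/w1c.png

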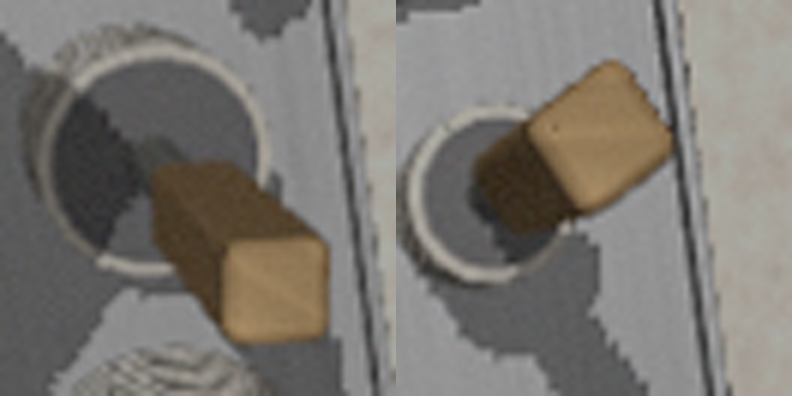

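Brush_b's handle flats line up with the tool axes (face centre at 385.8,188.3 in original pixels). Before grasping I'll look at the bin from above.

Call:
carry_out --deltas '[[[1, 0.45, 0, 0, 0, 0, -1], [1, 0.45, 0, 0, 0, 0, -1], [1, 0.45, 0, 0, 0, 0, -1], [1, 0.45, 0, 0, 0, 0, -1], [1, 0.45, 0, 0, 0, 0, -1], [1, 0.45, 0, 0, 0, 0, -1], [1, 0.45, 0, 0, 0, 0, -1], [1, 0.45, 0, 0, 0, 0, -1], [1, 0.45, 0, 0, 0, 0, -1], [1, 0.45, 0, 0, 0, 0, -1]]]'

```text
time_s: 3.48
position: [0.5207, -0.0571, 0.3216]
tcp_rot: [[0.089, 0.996, -0.0], [0.996, -0.089, -0.0], [-0.0, -0.0, -1.0]]
force: [-0.6, -0.8, -0.2]
opening: 1.0
grasp_force: 0.0
```

Call:
carry_out --deltas '[[[1, 0.45, 0, 0, 0, 0, -1], [1, 0.45, 0, 0, 0, 0, -1], [1, 0.45, 0, 0, 0, 0, -1], [1, 0.45, 0, 0, 0, 0, -1], [1, 0.45, 0, 0, 0, 0, -1], [1, 0.45, 0, 0, 0, 0, -1], [1, 0.45, 0, 0, 0, 0, -1], [1, 0.45, 0, 0, 0, 0, -1], [1, 0.45, 0, 0, 0, 0, -1], [1, 0.45, 0, 0, 0, 0, -1]]]'

```text
time_s: 4.32
position: [0.6009, 0.0865, 0.3218]
tcp_rot: [[0.088, 0.996, 0.0], [0.996, -0.088, -0.0], [-0.0, 0.0, -1.0]]
force: [-0.5, -0.0, -0.5]
opening: 1.003
grasp_force: 0.0
```

Run:
```python
from h import *
s=telemetry.read_state(); im=capture("wrist"); np.save("pics/w2.npy",im); np.save("pics/w2s.npy",s,allow_pickle=True)
cv2.imwrite("pics/w2.png",crop(im,150,30,320,200,2.5))
print({k:np.round(s[k],3).tolist() for k in ("time_s","joint_positions","position","tcp_rot","force")})
```

```text
{'time_s': 4.317, 'joint_positions': [-2.336, 23.445, 77.493, -0.009, 79.055, 2.715], 'position': [0.601, 0.087, 0.322], 'tcp_rot': [[0.088, 0.996, 0.0], [0.996, -0.088, -0.0], [-0.0, 0.0, -1.0]], 'force': [-0.499, -0.026, -0.493]}
```

View pics/w2.png

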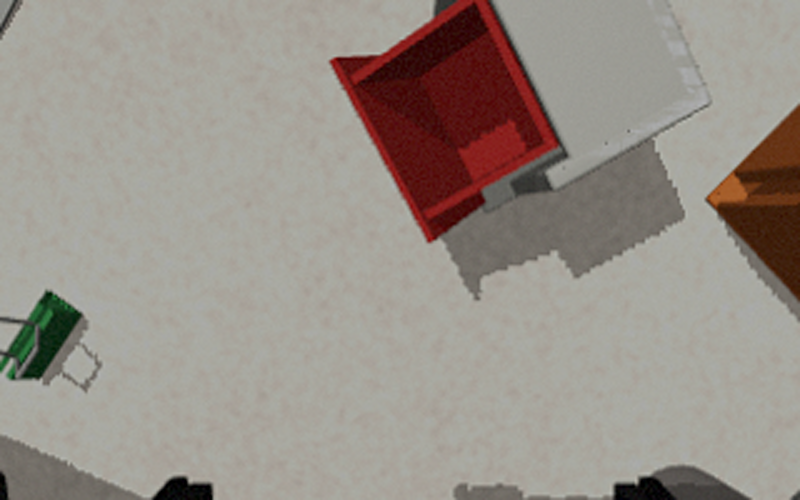

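The red bin's mouth is in view: lip corners at (332,60) and (432,241), back rim corner at (557,146), roof corners at (710,101) and (551,188), all in crop pixels. The orange look-alike is on the right. Fitting the pose from these.

```bash
cat > fit.py <<'E'
from h import *
from scipy.optimize import least_squares
s=np.load("pics/w2s.npy",allow_pickle=True).item(); c,T=cam("wrist",s)
def world(p,pts,bin):
    x,y,yaw,t=p; Rz=R.from_euler("z",yaw).as_matrix()
    if bin: return (Rz@R.from_euler("y",-t).as_matrix()@np.array(pts,float).T/1000).T+[x,y,.008]
    return (Rz@np.array(pts,float).T/1000).T+[x,y,0]
B=[(0,46,105),(0,-46,105),(72,-36,100)]; H=[(95,-52,134),(20,-52,134)]
ob=np.array([(332,60),(432,241),(557,146),(710,101),(551,188)])/2.5+[150,30]
f=lambda p:np.vstack([proj(world(p,B,1),c,T),proj(world(p,H,0),c,T)])-ob
E
python3 - <<'E'
from fit import *
r=least_squares(lambda p:f(p).ravel(),[.62,.2,0,.38]); p=r.x; print(p.round(4),np.degrees(p[2:]).round(2)); print(f(p).round(1)); np.save("pose.npy",p)
w=np.load("pics/w2.npy"); 
ims=[]
BB=[(0,46,105),(0,-46,105),(0,-46,0),(0,46,0),(4,32,105),(4,-32,105),(68,32,100),(68,-32,100),(72,36,100),(72,-36,100)]; HH=[(32,52,134),(32,-52,134),(95,52,134),(95,-52,134),(20,52,134),(20,-52,134),(95,52,0),(20,52,0)]
for n,o in (("w",(240,30,100,90)),("scene",(240,210,110,110)),("top",(230,130,70,80))):
    im=w if n=="w" else np.load(f"pics/{n}0.npy"); cc,TT=(c,T) if n=="w" else cam(n)
    k={"w":4,"scene":3,"top":5}[n]; im=crop(im,*o,k) if n!="w" else crop(im,250,30,100,90,4); 
    x0,y0=(250,30) if n=="w" else o[:2]
    for pts,b,col in ((BB,1,(0,255,0)),(HH,0,(255,0,0))):
        for q in proj(world(p,pts,b),cc,TT): cv2.circle(im,tuple(int(v) for v in ((q-[x0,y0]+.5)*k)),2,col,-1)
    ims.append(cv2.copyMakeBorder(im,0,400-im.shape[0],0,0,cv2.BORDER_CONSTANT))
o=np.hstack(ims); print(o.shape); cv2.imwrite("pics/ov.png",cv2.resize(o,None,fx=.74,fy=.74,interpolation=cv2.INTER_AREA))
print(world(p,[(36,0,5),(0,0,105)],1).round(4))
E
```

```text
[0.6278 0.1932 0.4276 0.3487] [24.5  19.98]
[[-1.6 -0.6]
 [-1.   0.6]
 [ 1.2 -1.3]
 [ 0.7 -0.1]
 [ 0.4  1.6]]
(400, 1080, 3)
[[0.657  0.2065 0.025 ]
 [0.5951 0.1783 0.1067]]
```

View pics/ov.png

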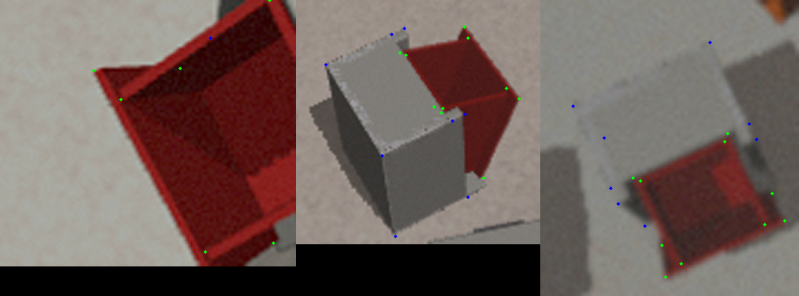

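Call:
carry_out --deltas '[[[-1, -0.22, 0, 0, 0, 0, -1], [-1, -0.22, 0, 0, 0, 0, -1], [-1, -0.22, 0, 0, 0, 0, -1], [-1, -0.22, 0, 0, 0, 0, -1], [-1, -0.22, 0, 0, 0, 0, -1], [-1, -0.22, 0, 0, 0, 0, -1], [-1, -0.22, 0, 0, 0, 0, -1], [-1, -0.22, 0, 0, 0, 0, -1], [-1, -0.22, 0, 0, 0, 0, -1], [-1, -0.22, 0, 0, 0, 0, -1]]]'

```text
time_s: 5.2
position: [0.5557, -0.0576, 0.3215]
tcp_rot: [[0.084, 0.996, 0.0], [0.996, -0.084, 0.0], [0.0, 0.0, -1.0]]
force: [-0.9, -0.8, -0.9]
opening: 1.002
grasp_force: 0.0
```

Call:
carry_out --deltas '[[[-1, -0.22, 0, 0, 0, 0, -1], [-1, -0.22, 0, 0, 0, 0, -1], [-1, -0.22, 0, 0, 0, 0, -1], [-1, -0.22, 0, 0, 0, 0, -1], [-1, -0.22, 0, 0, 0, 0, -1], [-1, -0.22, 0.5, 0, 0, 0, -1], [-1, -0.22, 0.5, 0, 0, 0, -1], [-1, -0.22, 0.5, 0, 0, 0, -1], [-1, -0.22, 0.5, 0, 0, 0, -1], [-1, -0.22, 0.5, 0, 0, 0, -1]]]'

```text
time_s: 6.03
position: [0.5111, -0.2051, 0.248]
tcp_rot: [[0.085, 0.996, 0.002], [0.996, -0.085, -0.001], [-0.001, 0.002, -1.0]]
force: [-0.8, 1.1, 0.2]
opening: 1.0
grasp_force: 0.0
```

Run:
```python
from h import *
s=telemetry.read_state(); print(s["joint_positions"])
im=capture("wrist"); c,T=cam("wrist",s)
m=((im[:,:,0].astype(int)-im[:,:,2]>45)&(im[:,:,0]>110)).astype(np.uint8)
n,l,st,ce=cv2.connectedComponentsWithStats(m)
for i in range(1,n):
    if st[i,4]>80: print(st[i],ce[i],atz(ce[i],.184,c,T).round(4))
print(proj([.509,-.208,.184],c,T))
```

```text
[-3.34990533e+01  2.27084023e+01  9.12275012e+01  1.20310584e-02
  6.59326728e+01 -2.86475864e+01]
[274  57  30  32 605] [288.52231405  72.92066116] [ 0.502  -0.1112  0.184 ]
[574 199  66  18 471] [610.61995754 205.85987261] [ 0.7355 -0.2249  0.184 ]
[498 237  12  49 201] [505.31343284 259.69651741] [ 0.657  -0.2623  0.184 ]
[[311.55791151 209.46242687]]
```

Call:
carry_out --deltas '[[[-0.013, 0, 0.15, 0, 0, 0, -1], [-0.013, 0, 0.3, 0, 0, 0, -1], [-0.013, 0, 0.45, 0, 0, 0, -1], [-0.013, 0, 0.6, 0, 0, 0, -1], [-0.013, 0, 0.75, 0, 0, 0, -1], [-0.013, 0, 0.83, 0, 0, 0, -1], [-0.013, 0, 0.83, 0, 0, 0, -1], [-0.013, 0, 0.83, 0, 0, 0, -1], [-0.013, 0, 0.83, 0, 0, 0, -1], [-0.013, 0, 0.83, 0, 0, 0, -1]]]'

```text
time_s: 6.92
position: [0.511, -0.208, 0.124]
tcp_rot: [[0.086, 0.996, 0.004], [0.996, -0.086, -0.002], [-0.002, 0.004, -1.0]]
force: [-0.2, 0.3, -0.1]
opening: 1.0
grasp_force: 0.0
```

Call:
carry_out --deltas '[[[0, 0, 0, 0, 0, 0, 1], [0, 0, 0, 0, 0, 0, 1], [0, 0, 0, 0, 0, 0, 1], [0, 0, 0, 0, 0, 0, 1], [0, 0, 0, 0, 0, 0, 1], [0, 0, 0, 0, 0, 0, 1], [0, 0, 0, 0, 0, 0, 1], [0, 0, 0, 0, 0, 0, 1], [0, 0, 0, 0, 0, 0, 1], [0, 0, 0, 0, 0, 0, 1]]]'

```text
time_s: 7.75
position: [0.5096, -0.2072, 0.122]
tcp_rot: [[0.086, 0.996, -0.0], [0.996, -0.086, 0.0], [0.0, -0.0, -1.0]]
force: [-0.2, 1.0, 0.3]
opening: 0.326
grasp_force: 0.0
```

Call:
carry_out --deltas '[[[0, 0, 0, 0, 0, 0, 1], [0, 0, 0, 0, 0, 0, 1], [0, 0, 0, 0, 0, 0, 1], [0, 0, 0, 0, 0, 0, 1], [0, 0, 0, 0, 0, 0, 1], [0, 0, 0, 0, 0, 0, 1], [0, 0, 0, 0, 0, 0, 1], [0, 0, 0, 0, 0, 0, 1], [0, 0, 0, 0, 0, 0, 1], [0, 0, 0, 0, 0, 0, 1]]]'

```text
time_s: 8.58
position: [0.5095, -0.2072, 0.122]
tcp_rot: [[0.086, 0.996, -0.0], [0.996, -0.086, 0.0], [0.0, -0.0, -1.0]]
force: [0.3, -0.3, -1.0]
opening: 0.208
grasp_force: 29.7
```

Call:
carry_out --deltas '[[[0, 0, -0.1, 0, 0, 0, 1], [0, 0, -0.3, 0, 0, 0, 1], [0, 0, -0.5, 0, 0, 0, 1], [0, 0, -0.75, 0, 0, 0, 1], [0, 0, -1, 0, 0, 0, 1], [0, 0, -1, 0, 0, 0, 1], [0, 0, -1, 0, 0, 0, 1], [0, 0, -1, 0, 0, 0, 1], [0, 0, -1, 0, 0, 0, 1], [0, 0, -1, 0, 0, 0, 1]]]'

```text
time_s: 9.42
position: [0.5084, -0.2065, 0.27]
tcp_rot: [[0.086, 0.996, -0.004], [0.996, -0.086, 0.002], [0.002, -0.004, -1.0]]
force: [0.4, -0.5, -1.6]
opening: 0.204
grasp_force: 29.7
```

```bash
cat >> h.py <<'E'
L=.118
def binpose(d,dx=0,t=None,dy=0,extra=0):
    x,y,yaw,t0=np.load("pose.npy"); t=t0 if t is None else t
    b=(R.from_euler("z",yaw)*R.from_euler("y",-t)).as_matrix()
    P=np.array([x,y,.008])+b@np.array([36+dx,dy,5+d+L*1000+extra])/1000
    return P,np.column_stack([b[:,1],b[:,0],-b[:,2]])
def delta(P0,R0,P,Rt):
    return np.round(np.r_[R0.T@(P-P0)/.15,R.from_matrix(R0.T@Rt).as_rotvec(degrees=True)/360],4)
def st():
    s=telemetry.read_state(); return s,np.array(s["position"]),np.array(s["tcp_rot"])
def inbin(t=None):   # brush origin in bin frame (mm) & brush tilt
    s,p,r=st(); x,y,yaw,t0=np.load("pose.npy"); t=t0 if t is None else t
    b=(R.from_euler("z",yaw)*R.from_euler("y",-t)).as_matrix()
    q=b.T@(p+L*r[:,2]-[x,y,.008])*1000-[36,0,5]; z=R.from_euler("z",-yaw).apply(-r[:,2])
    f=b.T@np.array(s["force"]); print("t",round(s["time_s"],2),"brush xyz",q.round(1),"tilt",np.arctan2(-z[0],z[2]).round(3),"side",z[1].round(3),"F bin",f.round(1),"grip",round(s["grasp_force"],1),"M",(b.T@np.array(s["moment"])).round(2))
E
python3 - <<'E'
from h import *
s,p,r=st(); up=p.copy(); up[2]=.34
P,Rt=binpose(125); print(P,s["joint_positions"])
print("up",delta(p,r,up,r)); n=3
W=[up+(P-up)*i/n for i in range(n+1)]; print(delta(W[0],r,W[1],r),delta(W[1],r,W[2],r),delta(W[2],r,W[3],Rt))
E
```

```text
[0.58147558 0.17208374 0.25337734] [-3.37750560e+01  2.13132216e+01  8.96154548e+01 -7.74496647e-04
  6.93288125e+01 -2.88450844e+01]
up [ 0.001  -0.0018 -0.4664  0.      0.      0.    ]
[0.8518 0.0901 0.194  0.     0.     0.    ] [0.8518 0.0901 0.194  0.     0.     0.    ] [ 0.8518  0.0901  0.194  -0.0548  0.0138 -0.081 ]
```

Call:
carry_out --deltas '[[[0, 0, -0.2, 0, 0, 0, 1], [0, 0, -0.47, 0, 0, 0, 1], [0.2, 0, -0.47, 0, 0, 0, 1], [0.4, 0.05, -0.47, 0, 0, 0, 1], [0.6, 0.09, -0.47, 0, 0, 0, 1], [0.85, 0.09, -0.47, 0, 0, 0, 1], [0.85, 0.09, -0.47, 0, 0, 0, 1], [0.85, 0.09, -0.47, 0, 0, 0, 1], [0.85, 0.09, -0.47, 0, 0, 0, 1], [0.85, 0.09, -0.47, 0, 0, 0, 1]]]'

```text
time_s: 10.25
position: [0.5338, -0.0823, 0.3418]
tcp_rot: [[0.087, 0.996, -0.001], [0.996, -0.087, -0.0], [-0.0, -0.001, -1.0]]
force: [0.3, -1.6, -2.3]
opening: 0.204
grasp_force: 29.9
```

Call:
carry_out --deltas '[[[0.2, 0.02, 0, 0, 0, 0, 1], [0.45, 0.05, 0, 0, 0, 0, 1], [0.7, 0.09, 0, 0, 0, 0, 1], [0.85, 0.09, 0, 0, 0, 0, 1], [0.85, 0.09, 0, 0, 0, 0, 1], [0.85, 0.09, 0, 0, 0, 0, 1], [0.85, 0.09, 0, 0, 0, 0, 1], [0.85, 0.09, 0, 0, 0, 0, 1], [0.85, 0.09, 0, 0, 0, 0, 1], [0.85, 0.09, 0, 0, 0, 0, 1]]]'

```text
time_s: 11.08
position: [0.5584, 0.0433, 0.3426]
tcp_rot: [[0.088, 0.996, -0.0], [0.996, -0.088, -0.0], [-0.0, 0.0, -1.0]]
force: [-0.2, 0.1, -1.3]
opening: 0.208
grasp_force: 29.9
```

Run:
```python
from h import *
s,p,r=st(); P,Rt=binpose(125); print(p,s["force"],s["moment"]); print(delta(p,r,P,Rt))
```

```text
[0.5584258  0.04326482 0.34256151] [-0.19102516  0.13950718 -1.30607023] [ 0.01236477 -0.12079658 -0.04445629]
[ 0.8691  0.0776  0.5944 -0.0543  0.0143 -0.0812]
```

Call:
carry_out --deltas '[[[0.2, 0.02, 0, -0.01, 0.003, -0.016, 1], [0.4, 0.04, 0, -0.02, 0.006, -0.032, 1], [0.6, 0.06, 0, -0.032, 0.009, -0.048, 1], [0.8, 0.077, 0, -0.044, 0.012, -0.065, 1], [0.87, 0.077, 0, -0.054, 0.014, -0.081, 1], [0.87, 0.077, 0.15, -0.054, 0.014, -0.081, 1], [0.87, 0.077, 0.3, -0.054, 0.014, -0.081, 1], [0.87, 0.077, 0.45, -0.054, 0.014, -0.081, 1], [0.87, 0.077, 0.59, -0.054, 0.014, -0.081, 1], [0.87, 0.077, 0.59, -0.054, 0.014, -0.081, 1]]]'

```text
time_s: 11.92
position: [0.5776, 0.1727, 0.2492]
tcp_rot: [[-0.415, 0.859, 0.3], [0.91, 0.391, 0.139], [0.002, 0.33, -0.944]]
force: [-2.1, -0.2, -1.6]
opening: 0.208
grasp_force: 29.9
```

Run:
```python
from h import *
inbin()
s,p,r=st(); P,Rt=binpose(85); print(delta(p,r,P,Rt))
a=capture("scene"); t=capture("top"); cv2.imwrite("pics/ins.png",np.hstack([crop(a,230,160,130,145,3),crop(t,230,120,80,87,5)]))
```

```text
t 11.92 brush xyz [ -5.9   2.4 122.2] tilt 0.337 side -0.002 F bin [-2.5  0.7 -0.8] grip 29.9 M [-0.05  0.3   0.02]
[-1.470e-02  3.290e-02  2.478e-01 -1.900e-03 -4.000e-04 -1.000e-04]
```

View pics/ins.png

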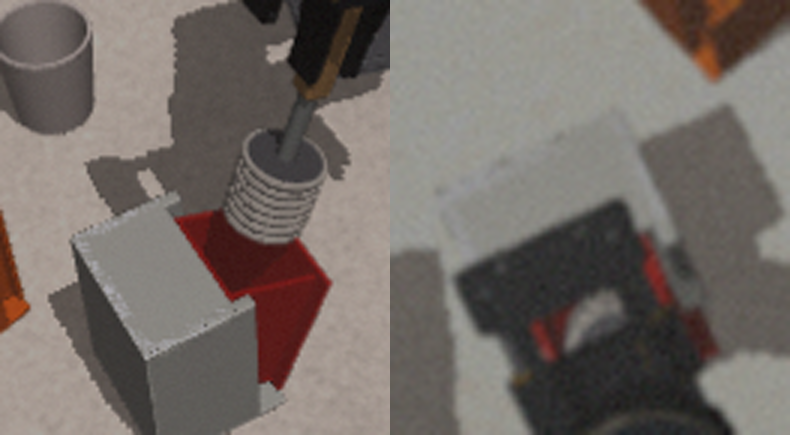

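Call:
carry_out --deltas '[[[-0.015, 0.033, 0, -0.002, 0, 0, 1], [-0.015, 0.033, 0, -0.002, 0, 0, 1], [-0.015, 0.033, 0.05, -0.002, 0, 0, 1], [-0.015, 0.033, 0.1, -0.002, 0, 0, 1], [-0.015, 0.033, 0.15, -0.002, 0, 0, 1], [-0.015, 0.033, 0.2, -0.002, 0, 0, 1], [-0.015, 0.033, 0.25, -0.002, 0, 0, 1], [-0.015, 0.033, 0.25, -0.002, 0, 0, 1], [-0.015, 0.033, 0.25, -0.002, 0, 0, 1], [-0.015, 0.033, 0.25, -0.002, 0, 0, 1]]]'

```text
time_s: 12.85
position: [0.5977, 0.1787, 0.2201]
tcp_rot: [[-0.415, 0.852, 0.32], [0.91, 0.389, 0.145], [-0.001, 0.351, -0.936]]
force: [0.1, -0.3, -1.8]
opening: 0.205
grasp_force: 29.9
```

Run:
```python
from h import *
inbin()
s,p,r=st(); P,Rt=binpose(40); print(delta(p,r,P,Rt))
```

```text
t 12.85 brush xyz [ 6.3 -0.8 87.7] tilt 0.359 side 0.001 F bin [-0.6 -0.3 -1.7] grip 29.9 M [-0.03  0.21  0.01]
[ 4.800e-03 -3.740e-02  3.178e-01  1.600e-03  1.000e-04  1.000e-04]
```

Call:
carry_out --deltas '[[[0.005, -0.037, 0, 0.001, 0, 0, 1], [0.005, -0.037, 0, 0.001, 0, 0, 1], [0.005, -0.037, 0.06, 0.001, 0, 0, 1], [0.005, -0.037, 0.12, 0.001, 0, 0, 1], [0.005, -0.037, 0.18, 0.001, 0, 0, 1], [0.005, -0.037, 0.24, 0.001, 0, 0, 1], [0.005, -0.037, 0.3, 0.001, 0, 0, 1], [0.005, -0.037, 0.31, 0.001, 0, 0, 1], [0.005, -0.037, 0.31, 0.001, 0, 0, 1], [0.005, -0.037, 0.31, 0.001, 0, 0, 1]]]'

```text
time_s: 13.68
position: [0.6078, 0.184, 0.1747]
tcp_rot: [[-0.415, 0.854, 0.315], [0.91, 0.39, 0.143], [-0.001, 0.345, -0.938]]
force: [0.1, 0.4, -1.2]
opening: 0.203
grasp_force: 29.9
```

Run:
```python
from h import *
inbin()
s,p,r=st(); P,Rt=binpose(8); print(delta(p,r,P,Rt))
a=capture("scene"); cv2.imwrite("pics/ins2.png",crop(a,230,160,130,145,4))
```

```text
t 13.68 brush xyz [ 0.7 -0.1 41.2] tilt 0.353 side 0.001 F bin [-0.2  0.3 -1.2] grip 29.9 M [-0.03  0.25 -0.04]
[ 5.00e-04 -2.50e-03  2.21e-01  6.00e-04  1.00e-04  1.00e-04]
```

View pics/ins2.png

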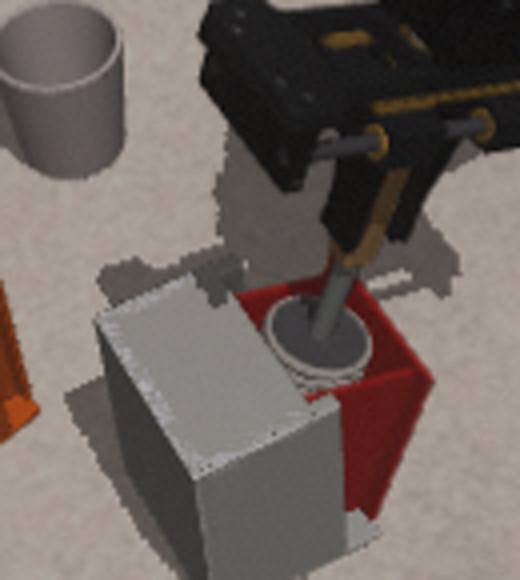

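Call:
carry_out --deltas '[[[0, -0.003, 0.04, 0, 0, 0, 1], [0, -0.003, 0.08, 0, 0, 0, 1], [0, -0.003, 0.12, 0, 0, 0, 1], [0, -0.003, 0.16, 0, 0, 0, 1], [0, -0.003, 0.19, 0, 0, 0, 1], [0, -0.003, 0.21, 0, 0, 0, 1], [0, -0.003, 0.22, 0, 0, 0, 1], [0, -0.003, 0.22, 0, 0, 0, 1], [0, -0.003, 0.22, 0, 0, 0, 1], [0, -0.003, 0.22, 0, 0, 0, 1]]]'

```text
time_s: 14.57
position: [0.6179, 0.1885, 0.1441]
tcp_rot: [[-0.415, 0.853, 0.315], [0.91, 0.39, 0.143], [-0.001, 0.346, -0.938]]
force: [0.1, -1.0, -1.2]
opening: 0.203
grasp_force: 29.9
```

Run:
```python
from h import *
inbin()
s,p,r=st(); 
for a in ((8,0,.4),(8,0,.45),(8,-5,.45)): P,Rt=binpose(a[0],a[1],a[2]); print(a,delta(p,r,P,Rt))
```

```text
t 14.57 brush xyz [ 0.7 -0.3  8.7] tilt 0.353 side 0.001 F bin [-0.7 -0.9 -1. ] grip 29.9 M [-0.07  0.22  0.03]
(8, 0, 0.4) [ 0.001  -0.0464 -0.0069 -0.0074  0.0002  0.0001]
(8, 0, 0.45) [ 0.0011 -0.0908 -0.0158 -0.0154  0.0002  0.0001]
(8, -5, 0.45) [ 1.10e-03 -1.24e-01 -1.26e-02 -1.54e-02  2.00e-04  1.00e-04]
```

Call:
carry_out --deltas '[[[0, -0.015, -0.003, -0.0025, 0, 0, 1], [0, -0.03, -0.005, -0.005, 0, 0, 1], [0, -0.045, -0.007, -0.0075, 0, 0, 1], [0, -0.06, -0.01, -0.01, 0, 0, 1], [0.001, -0.075, -0.013, -0.0127, 0, 0, 1], [0.001, -0.091, -0.016, -0.0154, 0, 0, 1], [0.001, -0.1, -0.015, -0.0154, 0, 0, 1], [0.001, -0.107, -0.015, -0.0154, 0, 0, 1], [0.001, -0.107, -0.015, -0.0154, 0, 0, 1], [0.001, -0.107, -0.015, -0.0154, 0, 0, 1]]]'

```text
time_s: 15.4
position: [0.6042, 0.182, 0.1411]
tcp_rot: [[-0.415, 0.818, 0.397], [0.91, 0.374, 0.179], [-0.002, 0.436, -0.9]]
force: [1.6, -0.2, 1.3]
opening: 0.206
grasp_force: 29.9
```

Run:
```python
from h import *
inbin(.45)
```

```text
t 15.4 brush xyz [-1.5 -0.6  8.2] tilt 0.451 side 0.002 F bin [ 1.8 -0.8  0.6] grip 29.9 M [-0.11 -0.15  0.  ]
```

Call:
carry_out --deltas '[[[0, -0.003, 0, 0, 0, 0, 1], [0, -0.006, 0, 0, 0, 0, 1], [0, -0.01, 0, 0, 0, 0, 1], [0, -0.013, 0, 0, 0, 0, 1], [0, -0.013, 0, 0, 0, 0, 1], [0, -0.013, 0, 0, 0, 0, 1], [0, -0.013, 0, 0, 0, 0, 1], [0, -0.013, 0, 0, 0, 0, 1], [0, -0.013, 0, 0, 0, 0, 1], [0, -0.013, 0, 0, 0, 0, 1]]]'

```text
time_s: 16.23
position: [0.6018, 0.1812, 0.1396]
tcp_rot: [[-0.415, 0.819, 0.396], [0.91, 0.374, 0.179], [-0.001, 0.435, -0.901]]
force: [2.0, -0.6, 0.4]
opening: 0.203
grasp_force: 29.9
```

Run:
```python
from h import *
inbin(.45)
```

```text
t 16.23 brush xyz [-4.6 -0.2  7.9] tilt 0.45 side 0.001 F bin [ 1.6 -1.4 -0.4] grip 29.9 M [-0.23 -0.22 -0.01]
```

Call:
carry_out --deltas '[[[0, -0.003, 0, 0, 0, 0, 1], [0, -0.006, 0, 0, 0, 0, 1], [0, -0.01, 0, 0, 0, 0, 1], [0, -0.013, 0, 0, 0, 0, 1], [0, -0.013, 0, 0, 0, 0, 1], [0, -0.013, 0, 0, 0, 0, 1], [0, -0.013, 0, 0, 0, 0, 1], [0, -0.013, 0, 0, 0, 0, 1], [0, -0.013, 0, 0, 0, 0, 1], [0, -0.013, 0, 0, 0, 0, 1]]]'

```text
time_s: 17.07
position: [0.6015, 0.1809, 0.1395]
tcp_rot: [[-0.414, 0.818, 0.399], [0.91, 0.373, 0.18], [-0.002, 0.437, -0.899]]
force: [4.7, 2.1, -0.2]
opening: 0.201
grasp_force: 30.0
```

Run:
```python
from h import *
inbin(.45)
```

```text
t 17.07 brush xyz [-4.6 -0.4  8.1] tilt 0.453 side 0.002 F bin [ 4.5 -0.  -2.5] grip 30.0 M [ 0.17 -1.12  0.03]
```

Call:
carry_out --deltas '[[[0, 0, 0.01, 0, 0, 0, 1], [0, 0, 0.02, 0, 0, 0, 1], [0, 0, 0.03, 0, 0, 0, 1], [0, 0, 0.04, 0, 0, 0, 1], [0, 0, 0.045, 0, 0, 0, 1], [0, 0, 0.045, 0, 0, 0, 1], [0, 0, 0.045, 0, 0, 0, 1], [0, 0, 0.045, 0, 0, 0, 1], [0, 0, 0.045, 0, 0, 0, 1], [0, 0, 0.045, 0, 0, 0, 1]]]'

```text
time_s: 17.9
position: [0.6043, 0.1817, 0.1334]
tcp_rot: [[-0.414, 0.818, 0.399], [0.91, 0.374, 0.179], [-0.003, 0.437, -0.899]]
force: [4.7, 2.7, 3.6]
opening: 0.2
grasp_force: 30.0
```

Run:
```python
from h import *
inbin(.45)
```

```text
t 17.9 brush xyz [-4.7 -1.   1.3] tilt 0.453 side 0.002 F bin [6.5 0.5 0.9] grip 30.0 M [-0.05 -1.6   0.03]
```

Call:
carry_out --deltas '[[[0, 0.002, 0.002, 0, 0, 0, 1], [0, 0.003, 0.005, 0, 0, 0, 1], [0, 0.003, 0.008, 0, 0, 0, 1], [0, 0.003, 0.011, 0, 0, 0, 1], [0, 0.003, 0.013, 0, 0, 0, 1], [0, 0.003, 0.013, 0, 0, 0, 1], [0, 0.003, 0.013, 0, 0, 0, 1], [0, 0.003, 0.013, 0, 0, 0, 1], [0, 0.003, 0.013, 0, 0, 0, 1], [0, 0.003, 0.013, 0, 0, 0, 1]]]'

```text
time_s: 18.73
position: [0.6048, 0.1822, 0.1321]
tcp_rot: [[-0.415, 0.818, 0.398], [0.91, 0.374, 0.179], [-0.002, 0.437, -0.9]]
force: [3.7, 0.7, 7.4]
opening: 0.207
grasp_force: 30.0
```

Run:
```python
from h import *
inbin(.45)
```

```text
t 18.73 brush xyz [-4.7 -0.8 -0.2] tilt 0.452 side 0.002 F bin [ 6.6 -0.9  5.1] grip 30.0 M [-0.11 -1.43  0.  ]
```

Call:
carry_out --deltas '[[[0, 0, -0.015, 0, 0, 0, 1], [0, 0, -0.035, 0, 0, 0, 1], [0, 0, -0.055, 0, 0, 0, 1], [0, 0, -0.075, 0, 0, 0, 1], [0, 0, -0.095, 0, 0, 0, 1], [0, 0, -0.115, 0, 0, 0, 1], [0, 0, -0.135, 0, 0, 0, 1], [0, 0, -0.15, 0, 0, 0, 1], [0, 0, -0.165, 0, 0, 0, 1], [0, 0, -0.18, 0, 0, 0, 1]]]'

```text
time_s: 19.57
position: [0.5945, 0.1774, 0.1554]
tcp_rot: [[-0.414, 0.819, 0.398], [0.91, 0.373, 0.179], [-0.002, 0.436, -0.9]]
force: [8.6, 3.2, -0.5]
opening: 0.2
grasp_force: 30.0
```

Run:
```python
from h import *
inbin(.45)
```

```text
t 19.57 brush xyz [-4.9 -0.8 25.7] tilt 0.452 side 0.002 F bin [ 8.  -0.7 -4.4] grip 30.0 M [-0.04 -1.89  0.07]
```

Call:
carry_out --deltas '[[[0, 0.001, -0.02, 0, 0, 0, 1], [0, 0.002, -0.04, 0, 0, 0, 1], [0, 0.003, -0.06, 0, 0, 0, 1], [0, 0.004, -0.08, 0, 0, 0, 1], [0, 0.005, -0.1, 0, 0, 0, 1], [0, 0.005, -0.12, 0, 0, 0, 1], [0, 0.005, -0.14, 0, 0, 0, 1], [0, 0.005, -0.16, 0, 0, 0, 1], [0, 0.005, -0.175, 0, 0, 0, 1], [0, 0.005, -0.175, 0, 0, 0, 1]]]'

```text
time_s: 20.4
position: [0.584, 0.173, 0.1794]
tcp_rot: [[-0.414, 0.819, 0.397], [0.91, 0.374, 0.179], [-0.001, 0.436, -0.9]]
force: [5.8, 2.5, 2.8]
opening: 0.202
grasp_force: 30.0
```

Run:
```python
from h import *
inbin(.45)
```

```text
t 20.4 brush xyz [-4.9 -0.4 52.3] tilt 0.451 side 0.001 F bin [ 6.9 -0.1 -0.2] grip 30.0 M [-0.05 -1.48  0.03]
```

Call:
carry_out --deltas '[[[0, 0, 0.02, 0, 0, 0, 1], [0, 0, 0.04, 0, 0, 0, 1], [0, 0, 0.06, 0, 0, 0, 1], [0, 0, 0.08, 0, 0, 0, 1], [0, 0, 0.1, 0, 0, 0, 1], [0, 0, 0.12, 0, 0, 0, 1], [0, 0, 0.14, 0, 0, 0, 1], [0, 0, 0.16, 0, 0, 0, 1], [0, 0, 0.18, 0, 0, 0, 1], [0, 0, 0.2, 0, 0, 0, 1]]]'

```text
time_s: 21.23
position: [0.5959, 0.1785, 0.1523]
tcp_rot: [[-0.415, 0.819, 0.397], [0.91, 0.374, 0.179], [-0.002, 0.435, -0.9]]
force: [4.1, 2.0, 5.0]
opening: 0.207
grasp_force: 30.0
```

Run:
```python
from h import *
inbin(.45)
```

```text
t 21.23 brush xyz [-4.8 -0.3 22.2] tilt 0.451 side 0.001 F bin [6.3 0.1 2.5] grip 30.0 M [-0.03 -1.51  0.04]
```

Call:
carry_out --deltas '[[[0, 0, 0.02, 0, 0, 0, 1], [0, 0, 0.04, 0, 0, 0, 1], [0, 0, 0.06, 0, 0, 0, 1], [0, 0, 0.08, 0, 0, 0, 1], [0, 0, 0.1, 0, 0, 0, 1], [0, 0, 0.12, 0, 0, 0, 1], [0, 0, 0.135, 0, 0, 0, 1], [0, 0, 0.148, 0, 0, 0, 1], [0, 0, 0.153, 0, 0, 0, 1], [0, 0, 0.153, 0, 0, 0, 1]]]'

```text
time_s: 22.07
position: [0.6048, 0.1825, 0.1321]
tcp_rot: [[-0.415, 0.819, 0.397], [0.91, 0.374, 0.179], [-0.002, 0.436, -0.9]]
force: [3.0, 1.1, 8.2]
opening: 0.204
grasp_force: 30.0
```

Run:
```python
from h import *
inbin(.45)
```

```text
t 22.07 brush xyz [-4.7 -0.4 -0.2] tilt 0.451 side 0.001 F bin [ 6.4 -0.3  6. ] grip 30.0 M [-0.03 -1.41  0.02]
```

Second stroke up, with a slight ease as before.

Call:
carry_out --deltas '[[[0, 0, -0.015, 0, 0, 0, 1], [0, 0, -0.035, 0, 0, 0, 1], [0, 0.001, -0.055, 0, 0, 0, 1], [0, 0.001, -0.075, 0, 0, 0, 1], [0, 0.001, -0.095, 0, 0, 0, 1], [0, 0.001, -0.115, 0, 0, 0, 1], [0, 0.001, -0.135, 0, 0, 0, 1], [0, 0.001, -0.15, 0, 0, 0, 1], [0, 0.001, -0.165, 0, 0, 0, 1], [0, 0.001, -0.18, 0, 0, 0, 1]]]'

```text
time_s: 22.9
position: [0.5945, 0.1778, 0.1554]
tcp_rot: [[-0.415, 0.819, 0.396], [0.91, 0.374, 0.179], [-0.001, 0.435, -0.9]]
force: [8.1, 3.0, -1.9]
opening: 0.207
grasp_force: 30.0
```

Run:
```python
from h import *
inbin(.45)
```

```text
t 22.9 brush xyz [-4.9 -0.4 25.7] tilt 0.45 side 0.001 F bin [ 6.9 -0.6 -5.4] grip 30.0 M [-0.09 -1.76  0.06]
```

Call:
carry_out --deltas '[[[0, 0, -0.02, 0, 0, 0, 1], [0, 0, -0.04, 0, 0, 0, 1], [0, 0.001, -0.06, 0, 0, 0, 1], [0, 0.002, -0.08, 0, 0, 0, 1], [0, 0.003, -0.1, 0, 0, 0, 1], [0, 0.003, -0.12, 0, 0, 0, 1], [0, 0.003, -0.14, 0, 0, 0, 1], [0, 0.003, -0.16, 0, 0, 0, 1], [0, 0.003, -0.177, 0, 0, 0, 1], [0, 0.003, -0.177, 0, 0, 0, 1]]]'

```text
time_s: 23.73
position: [0.5838, 0.1732, 0.1797]
tcp_rot: [[-0.415, 0.819, 0.396], [0.91, 0.374, 0.179], [-0.001, 0.434, -0.901]]
force: [4.7, 2.4, 2.8]
opening: 0.204
grasp_force: 30.0
```

Run:
```python
from h import *
inbin(.45)
s,p,r=st(); P,Rt=binpose(54,0,.45); print(delta(p,r,P,Rt)); P,Rt=binpose(130,0,.45); print(delta(p,r,P,Rt))
```

```text
t 23.73 brush xyz [-4.9 -0.1 52.6] tilt 0.449 side 0.001 F bin [6.  0.2 0.2] grip 30.0 M [-0.03 -1.47 -0.  ]
[-0.0002  0.0321 -0.0094 -0.0001  0.0001  0.0001]
[-6.000e-04  3.180e-02 -5.161e-01 -1.000e-04  1.000e-04  1.000e-04]
```

Call:
carry_out --deltas '[[[0, 0.02, 0, 0, 0, 0, 1], [0, 0.04, 0, 0, 0, 0, 1], [0, 0.045, -0.05, 0, 0, 0, 1], [0, 0.045, -0.13, 0, 0, 0, 1], [0, 0.045, -0.22, 0, 0, 0, 1], [0, 0.045, -0.32, 0, 0, 0, 1], [0, 0.045, -0.42, 0, 0, 0, 1], [0, 0.045, -0.52, 0, 0, 0, 1], [0, 0.045, -0.65, 0, 0, 0, 1], [0, 0.045, -0.65, 0, 0, 0, 1]]]'

```text
time_s: 24.57
position: [0.5491, 0.1579, 0.2735]
tcp_rot: [[-0.415, 0.818, 0.398], [0.91, 0.375, 0.179], [-0.002, 0.436, -0.9]]
force: [0.4, -0.5, -2.4]
opening: 0.205
grasp_force: 29.9
```

Run:
```python
from h import *
inbin(.45)
s,p,r=st()
Rt=np.array([[.086,.996,0],[.996,-.086,0],[0,0,-1.]])
U=p+[0,0,.1]; U[:2]=[.55,.08]; U[2]=.345; print(p,delta(p,r,U,Rt))
G=np.array([.5095,-.2072,.345]); print(delta(U,Rt,G,Rt))
```

```text
t 24.57 brush xyz [  2.    0.3 153.6] tilt 0.451 side 0.002 F bin [-0.9 -0.6 -2.2] grip 29.9 M [-0.04  0.26 -0.01]
[0.54911796 0.15793006 0.2735385 ] [-0.4761  0.0179 -0.5195  0.0703 -0.0181  0.0806]
[-1.9302 -0.1043  0.      0.      0.      0.    ]
```

Call:
carry_out --deltas '[[[-0.08, 0, -0.1, 0.01, -0.002, 0.012, 1], [-0.16, 0, -0.2, 0.02, -0.005, 0.024, 1], [-0.24, 0.01, -0.3, 0.03, -0.008, 0.036, 1], [-0.32, 0.01, -0.4, 0.045, -0.012, 0.052, 1], [-0.4, 0.018, -0.52, 0.06, -0.015, 0.068, 1], [-0.476, 0.018, -0.52, 0.07, -0.018, 0.081, 1], [-0.476, 0.018, -0.52, 0.07, -0.018, 0.081, 1], [-0.476, 0.018, -0.52, 0.07, -0.018, 0.081, 1], [-0.476, 0.018, -0.52, 0.07, -0.018, 0.081, 1], [-0.476, 0.018, -0.52, 0.07, -0.018, 0.081, 1]]]'

```text
time_s: 25.4
position: [0.5496, 0.0809, 0.3411]
tcp_rot: [[0.087, 0.996, -0.003], [0.996, -0.087, 0.003], [0.002, -0.003, -1.0]]
force: [0.1, 0.1, -1.6]
opening: 0.205
grasp_force: 29.9
```

Call:
carry_out --deltas '[[[-0.2, -0.01, 0, 0, 0, 0, 1], [-0.4, -0.02, 0, 0, 0, 0, 1], [-0.6, -0.03, 0, 0, 0, 0, 1], [-0.8, -0.05, 0, 0, 0, 0, 1], [-0.965, -0.052, 0, 0, 0, 0, 1], [-0.965, -0.052, 0, 0, 0, 0, 1], [-0.965, -0.052, 0, 0, 0, 0, 1], [-0.965, -0.052, 0, 0, 0, 0, 1], [-0.965, -0.052, 0, 0, 0, 0, 1], [-0.965, -0.052, 0, 0, 0, 0, 1]]]'

```text
time_s: 26.23
position: [0.5307, -0.0619, 0.3421]
tcp_rot: [[0.087, 0.996, -0.0], [0.996, -0.087, 0.002], [0.002, -0.001, -1.0]]
force: [0.1, -0.6, -1.1]
opening: 0.204
grasp_force: 29.9
```

Call:
carry_out --deltas '[[[-0.2, -0.01, 0, 0, 0, 0, 1], [-0.4, -0.02, 0, 0, 0, 0, 1], [-0.6, -0.03, 0, 0, 0, 0, 1], [-0.8, -0.05, 0, 0, 0, 0, 1], [-0.965, -0.052, 0, 0, 0, 0, 1], [-0.965, -0.052, 0, 0, 0, 0, 1], [-0.965, -0.052, 0, 0, 0, 0, 1], [-0.965, -0.052, 0, 0, 0, 0, 1], [-0.965, -0.052, 0, 0, 0, 0, 1], [-0.965, -0.052, 0, 0, 0, 0, 1]]]'

```text
time_s: 27.07
position: [0.5105, -0.2053, 0.3419]
tcp_rot: [[0.087, 0.996, -0.0], [0.996, -0.087, 0.002], [0.002, -0.001, -1.0]]
force: [-0.6, 0.1, -0.4]
opening: 0.205
grasp_force: 29.9
```

Run:
```python
from h import *
s,p,r=st(); print(p,r.round(4).tolist(),s["force"],s["moment"])
Rt=np.array([[.086,.996,0],[.996,-.086,0],[0,0,-1.]]); U,S,V=np.linalg.svd(Rt); Rt=U@V
print(delta(p,r,np.array([.5095,-.2072,.14]),Rt))
```

```text
[ 0.51046642 -0.20531272  0.34186497] [[0.087, 0.9962, -0.0003], [0.9962, -0.087, 0.0024], [0.0024, -0.0005, -1.0]] [-0.62524734  0.11677376 -0.41257477] [-0.0695159  -0.04735879  0.06280092]
[-1.6300e-02 -4.6000e-03  1.3457e+00 -1.0000e-04 -4.0000e-04 -2.0000e-04]
```

Call:
carry_out --deltas '[[[-0.016, -0.005, 0.15, 0, 0, 0, 1], [-0.016, -0.005, 0.3, 0, 0, 0, 1], [-0.016, -0.005, 0.45, 0, 0, 0, 1], [-0.016, -0.005, 0.6, 0, 0, 0, 1], [-0.016, -0.005, 0.75, 0, 0, 0, 1], [-0.016, -0.005, 0.9, 0, 0, 0, 1], [-0.016, -0.005, 0.95, 0, 0, 0, 1], [-0.016, -0.005, 1, 0, 0, 0, 1], [-0.016, -0.005, 1, 0, 0, 0, 1], [-0.016, -0.005, 1, 0, 0, 0, 1]]]'

```text
time_s: 27.9
position: [0.5099, -0.2088, 0.1926]
tcp_rot: [[0.088, 0.996, 0.001], [0.996, -0.088, 0.001], [0.001, 0.001, -1.0]]
force: [-0.7, 0.1, -2.3]
opening: 0.201
grasp_force: 29.9
```

Call:
carry_out --deltas '[[[0, 0, 0.06, 0, 0, 0, 1], [0, 0, 0.12, 0, 0, 0, 1], [0, 0, 0.18, 0, 0, 0, 1], [0, 0, 0.24, 0, 0, 0, 1], [0, 0, 0.3, 0, 0, 0, 1], [0, 0, 0.34, 0, 0, 0, 1], [0, 0, 0.37, 0, 0, 0, 1], [0, 0, 0.4, 0, 0, 0, 1], [0, 0, 0.4, 0, 0, 0, 1], [0, 0, 0.4, 0, 0, 0, 1]]]'

```text
time_s: 28.73
position: [0.5092, -0.2086, 0.1316]
tcp_rot: [[0.089, 0.996, -0.001], [0.996, -0.089, 0.002], [0.002, -0.001, -1.0]]
force: [0.6, 0.1, -0.7]
opening: 0.204
grasp_force: 29.9
```

Run:
```python
from h import *
s,p,r=st(); print(p,r.round(4).tolist(),s["force"])
Rt=np.array([[.086,.996,0],[.996,-.086,0],[0,0,-1.]]); U,S,V=np.linalg.svd(Rt); Rt=U@V
print(delta(p,r,np.array([.5095,-.2072,.1215]),Rt))
```

```text
[ 0.50922939 -0.20863413  0.13164868] [[0.089, 0.996, -0.0005], [0.996, -0.089, 0.0022], [0.0022, -0.0007, -1.0]] [ 0.58836694  0.14499711 -0.73887199]
[ 0.0095  0.001   0.0677 -0.0001 -0.0003 -0.0005]
```

Call:
carry_out --deltas '[[[0.009, 0, 0.02, 0, -0.0003, 0, 1], [0.009, 0, 0.035, 0, -0.0003, 0, 1], [0.009, 0, 0.05, 0, -0.0003, 0, 1], [0.009, 0, 0.058, 0, -0.0003, 0, 1], [0.009, 0, 0.062, 0, -0.0003, 0, 1], [0.009, 0, 0.064, 0, -0.0003, 0, 1], [0.009, 0, 0.066, 0, -0.0003, 0, 1], [0.009, 0, 0.066, 0, -0.0003, 0, 1], [0.009, 0, 0.066, 0, -0.0003, 0, 1], [0.009, 0, 0.066, 0, -0.0003, 0, 1]]]'

```text
time_s: 29.57
position: [0.5094, -0.2073, 0.122]
tcp_rot: [[0.089, 0.996, -0.0], [0.996, -0.089, 0.0], [0.0, -0.0, -1.0]]
force: [-0.6, -0.5, -0.6]
opening: 0.206
grasp_force: 29.9
```

Call:
carry_out --deltas '[[[0, 0, 0.002, 0, 0, 0, 1], [0, 0, 0.004, 0, 0, 0, 1], [0, 0, 0.004, 0, 0, 0, 1], [0, 0, 0.004, 0, 0, 0, -1], [0, 0, 0.004, 0, 0, 0, -1], [0, 0, 0.004, 0, 0, 0, -1], [0, 0, 0.004, 0, 0, 0, -1], [0, 0, 0.004, 0, 0, 0, -1], [0, 0, 0.004, 0, 0, 0, -1], [0, 0, 0.004, 0, 0, 0, -1]]]'

```text
time_s: 30.4
position: [0.5093, -0.2073, 0.1212]
tcp_rot: [[0.089, 0.996, -0.001], [0.996, -0.089, 0.0], [0.0, -0.001, -1.0]]
force: [0.6, 0.1, 0.3]
opening: 0.651
grasp_force: 0.0
```

Call:
carry_out --deltas '[[[0, 0, 0, 0, 0, 0, -1], [0, 0, 0, 0, 0, 0, -1], [0, 0, 0, 0, 0, 0, -1], [0, 0, -0.1, 0, 0, 0, -1], [0, 0, -0.25, 0, 0, 0, -1], [0, 0, -0.5, 0, 0, 0, -1], [0, 0, -0.75, 0, 0, 0, -1], [0, 0, -1, 0, 0, 0, -1], [0, 0, -1, 0, 0, 0, -1], [0, 0, -1, 0, 0, 0, -1]]]'

```text
time_s: 31.23
position: [0.5108, -0.2081, 0.2741]
tcp_rot: [[0.089, 0.996, 0.005], [0.996, -0.089, -0.003], [-0.003, 0.005, -1.0]]
force: [-0.7, -0.7, -0.3]
opening: 1.002
grasp_force: 0.0
```

Run:
```python
from h import *
s,p,r=st(); print(p,s["opening"])
c,T=cam("scene"); im=capture("scene"); m=((im[:,:,0].astype(int)-im[:,:,2]>45)).astype(np.uint8)
a=capture("scene"); np.save("pics/fs.npy",a)
cv2.imwrite("pics/x.png",crop(a,290,50,100,150,4))
i0=np.load("pics/scene0.npy")
print("diff tray area",np.abs(a.astype(int)-i0)[60:190,300:380].mean(), cv2.phaseCorrelate(i0[60:120,335:355,0].astype(float).copy(),a[60:120,335:355,0].astype(float).copy()))
```

```text
[ 0.51075641 -0.2081239   0.27410134] 1.0021833673175264
diff tray area 19.020448717948717 ((-0.15812959109621794, 0.30674696720560846), 0.29001427338617775)
```

Run:
```python
from h import *
s,p,r=st(); P0,Rt=binpose(0,0,0); x,y,yaw,_=np.load("pose.npy"); u=np.array([np.cos(yaw),np.sin(yaw),0])
A=np.array([x,y,0])-.09*u; H=A+[0,0,.26]; print(H)
n=3; W=[p+(H-p)*i/n for i in range(n+1)]
print(delta(W[0],r,W[1],r),delta(W[2],r,W[3],Rt))
```

```text
[0.54588795 0.15586704 0.26      ]
[0.8102 0.0106 0.0244 0.     0.     0.    ] [ 8.102e-01  1.060e-02  2.440e-02 -2.000e-04 -2.000e-04 -8.220e-02]
```

Call:
carry_out --deltas '[[[0.2, 0.01, 0, 0, 0, 0, 1], [0.4, 0.01, 0, 0, 0, 0, 1], [0.6, 0.01, 0, 0, 0, 0, 1], [0.81, 0.01, 0, 0, 0, 0, 1], [0.81, 0.01, 0, 0, 0, 0, 1], [0.81, 0.01, 0, 0, 0, 0, 1], [0.81, 0.01, 0, 0, 0, 0, 1], [0.81, 0.01, 0, 0, 0, 0, 1], [0.81, 0.01, 0, 0, 0, 0, 1], [0.81, 0.01, 0, 0, 0, 0, 1]]]'

```text
time_s: 32.17
position: [0.5217, -0.0875, 0.2711]
tcp_rot: [[0.091, 0.996, -0.001], [0.996, -0.091, 0.0], [0.0, -0.001, -1.0]]
force: [-0.1, 0.7, -0.3]
opening: 0.324
grasp_force: 0.0
```

Call:
carry_out --deltas '[[[0.2, 0.01, 0, 0, 0, 0, 1], [0.4, 0.01, 0, 0, 0, 0, 1], [0.6, 0.01, 0, 0, 0, 0, 1], [0.81, 0.01, 0, 0, 0, 0, 1], [0.81, 0.01, 0, 0, 0, 0, 1], [0.81, 0.01, 0, 0, 0, 0, 1], [0.81, 0.01, 0, 0, 0, 0, 1], [0.81, 0.01, 0, 0, 0, 0, 1], [0.81, 0.01, 0, 0, 0, 0, 1], [0.81, 0.01, 0, 0, 0, 0, 1]]]'

```text
time_s: 33.0
position: [0.5341, 0.0333, 0.2713]
tcp_rot: [[0.091, 0.996, -0.0], [0.996, -0.091, 0.0], [0.0, -0.0, -1.0]]
force: [0.2, -0.0, 0.1]
opening: 0.005
grasp_force: 0.0
```

Call:
carry_out --deltas '[[[0.2, 0.01, 0, 0, 0, -0.015, 1], [0.4, 0.01, 0, 0, 0, -0.03, 1], [0.6, 0.01, 0, 0, 0, -0.05, 1], [0.81, 0.01, 0, 0, 0, -0.065, 1], [0.81, 0.01, 0, 0, 0, -0.082, 1], [0.81, 0.01, 0, 0, 0, -0.082, 1], [0.81, 0.01, 0, 0, 0, -0.082, 1], [0.81, 0.01, 0, 0, 0, -0.082, 1], [0.81, 0.01, 0, 0, 0, -0.082, 1], [0.81, 0.01, 0, 0, 0, -0.082, 1]]]'

```text
time_s: 33.83
position: [0.5464, 0.1543, 0.2714]
tcp_rot: [[-0.411, 0.912, -0.001], [0.912, 0.411, 0.0], [0.0, -0.0, -1.0]]
force: [0.0, 0.5, 0.7]
opening: 0.005
grasp_force: 0.0
```

Run:
```python
from h import *
s,p,r=st(); P0,Rt=binpose(0,0,0); x,y,yaw,_=np.load("pose.npy"); u=np.array([np.cos(yaw),np.sin(yaw),0])
A=np.array([x,y,.088])-.09*u; print(p,s["opening"],delta(p,r,A,Rt))
a=capture("top"); c,T=cam("top")
im=capture("scene"); cv2.imwrite("pics/pre.png",np.hstack([crop(im,230,180,160,130,3),crop(im,290,50,90,130,3)]))
```

```text
[0.54644325 0.1543359  0.27141882] 0.005194537517006382 [ 1.0500e-02  1.3000e-03  1.2228e+00 -1.0000e-04 -0.0000e+00 -7.0000e-04]
```

View pics/pre.png

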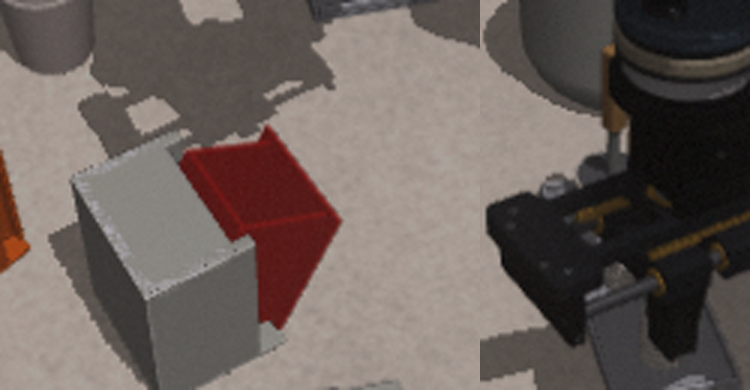

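The picture shows the bin out at its stop with the lip corner at (340,220), and the space in front of it is clear. Lowering the closed fingers in front of the lip and pushing slowly.

Call:
carry_out --deltas '[[[0.01, 0, 0.15, 0, 0, 0, 1], [0.01, 0, 0.3, 0, 0, 0, 1], [0.01, 0, 0.45, 0, 0, 0, 1], [0.01, 0, 0.6, 0, 0, 0, 1], [0.01, 0, 0.75, 0, 0, 0, 1], [0.01, 0, 0.9, 0, 0, 0, 1], [0.01, 0, 1, 0, 0, 0, 1], [0.01, 0, 1, 0, 0, 0, 1], [0.01, 0, 1, 0, 0, 0, 1], [0.01, 0, 1, 0, 0, 0, 1]]]'

```text
time_s: 34.77
position: [0.5466, 0.1567, 0.1223]
tcp_rot: [[-0.413, 0.911, 0.001], [0.911, 0.413, 0.0], [-0.0, 0.001, -1.0]]
force: [0.5, 1.1, -0.1]
opening: 0.006
grasp_force: 0.0
```

Call:
carry_out --deltas '[[[0, 0, 0.1, 0, 0, 0, 1], [0, 0, 0.22, 0, 0, 0, 1], [0, 0.02, 0.22, 0, 0, 0, 1], [0, 0.04, 0.22, 0, 0, 0, 1], [0, 0.06, 0.22, 0, 0, 0, 1], [0, 0.08, 0.22, 0, 0, 0, 1], [0, 0.1, 0.22, 0, 0, 0, 1], [0, 0.12, 0.22, 0, 0, 0, 1], [0, 0.14, 0.22, 0, 0, 0, 1], [0, 0.15, 0.22, 0, 0, 0, 1]]]'

```text
time_s: 35.6
position: [0.5669, 0.1663, 0.0887]
tcp_rot: [[-0.413, 0.911, 0.001], [0.911, 0.413, 0.0], [0.0, 0.001, -1.0]]
force: [-0.7, -0.6, -0.2]
opening: 0.006
grasp_force: 0.0
```

```bash
cat >> h.py <<'E'
def pu():
    s,p,r=st(); x,y,yaw,_=np.load("pose.npy"); d=p-[x,y,0]; Z=R.from_euler("z",-yaw)
    print(s["time_s"],"tcp in housing",(Z.apply(d)*1000).round(1),"F",Z.apply(s["force"]).round(1))
E
python3 -c "
from h import *
pu()"
```

```text
35.6 tcp in housing [-66.6   0.8  88.7] F [-0.9 -0.3 -0.2]
```

Call:
carry_out --deltas '[[[0, 0.014, 0, 0, 0, 0, 1], [0, 0.028, 0, 0, 0, 0, 1], [0, 0.042, 0, 0, 0, 0, 1], [0, 0.056, 0, 0, 0, 0, 1], [0, 0.07, 0, 0, 0, 0, 1], [0, 0.084, 0, 0, 0, 0, 1], [0, 0.098, 0, 0, 0, 0, 1], [0, 0.112, 0, 0, 0, 0, 1], [0, 0.126, 0, 0, 0, 0, 1], [0, 0.14, 0, 0, 0, 0, 1]]]'

```text
time_s: 36.43
position: [0.5853, 0.1748, 0.0883]
tcp_rot: [[-0.413, 0.911, -0.001], [0.911, 0.413, 0.0], [0.0, -0.001, -1.0]]
force: [-1.4, -0.4, 1.3]
opening: 0.002
grasp_force: 0.4
```

Call:
carry_out --deltas '[[[0, 0.014, 0, 0, 0, 0, 1], [0, 0.028, 0, 0, 0, 0, 1], [0, 0.042, 0, 0, 0, 0, 1], [0, 0.056, 0, 0, 0, 0, 1], [0, 0.07, 0, 0, 0, 0, 1], [0, 0.084, 0, 0, 0, 0, 1], [0, 0.098, 0, 0, 0, 0, 1], [0, 0.11, 0, 0, 0, 0, 1], [0, 0.12, 0, 0, 0, 0, 1], [0, 0.12, 0, 0, 0, 0, 1]]]'

```text
time_s: 37.27
position: [0.6022, 0.1823, 0.0884]
tcp_rot: [[-0.413, 0.911, 0.0], [0.911, 0.413, 0.0], [0.0, 0.0, -1.0]]
force: [-0.7, 0.1, 0.3]
opening: 0.004
grasp_force: 0.0
```

```bash
python3 -c "
from h import *
pu()"
```

```text
37.2667 tcp in housing [-27.8   0.7  88.4] F [-0.6  0.4  0.3]
```

Call:
carry_out --deltas '[[[0, 0.006, 0, 0, 0, 0, 1], [0, 0.012, 0, 0, 0, 0, 1], [0, 0.018, 0, 0, 0, 0, 1], [0, 0.024, 0, 0, 0, 0, 1], [0, 0.03, 0, 0, 0, 0, 1], [0, 0.036, 0, 0, 0, 0, 1], [0, 0.042, 0, 0, 0, 0, 1], [0, 0.048, 0, 0, 0, 0, 1], [0, 0.054, 0, 0, 0, 0, 1], [0, 0.06, 0, 0, 0, 0, 1]]]'

```text
time_s: 38.1
position: [0.6099, 0.1859, 0.0884]
tcp_rot: [[-0.413, 0.911, -0.0], [0.911, 0.413, 0.0], [0.0, -0.0, -1.0]]
force: [-1.0, 0.7, 1.4]
opening: 0.005
grasp_force: 0.1
```

Call:
carry_out --deltas '[[[0, 0.003, 0, 0, 0, 0, 1], [0, 0.006, 0, 0, 0, 0, 1], [0, 0.009, 0, 0, 0, 0, 1], [0, 0.012, 0, 0, 0, 0, 1], [0, 0.015, 0, 0, 0, 0, 1], [0, 0.018, 0, 0, 0, 0, 1], [0, 0.02, 0, 0, 0, 0, 1], [0, 0.02, 0, 0, 0, 0, 1], [0, 0.02, 0, 0, 0, 0, 1], [0, 0.02, 0, 0, 0, 0, 1]]]'

```text
time_s: 38.93
position: [0.6126, 0.1871, 0.0883]
tcp_rot: [[-0.413, 0.911, -0.0], [0.911, 0.413, 0.0], [0.0, -0.0, -1.0]]
force: [0.1, -0.0, -0.5]
opening: 0.005
grasp_force: 0.0
```

```bash
python3 -c "
from h import *
pu()"
```

```text
38.9333 tcp in housing [-16.4   0.8  88.3] F [ 0.1 -0.1 -0.5]
```

Call:
carry_out --deltas '[[[0, 0.003, 0, 0, 0, 0, 1], [0, 0.006, 0, 0, 0, 0, 1], [0, 0.009, 0, 0, 0, 0, 1], [0, 0.012, 0, 0, 0, 0, 1], [0, 0.015, 0, 0, 0, 0, 1], [0, 0.018, 0, 0, 0, 0, 1], [0, 0.02, 0, 0, 0, 0, 1], [0, 0.02, 0, 0, 0, 0, 1], [0, 0.02, 0, 0, 0, 0, 1], [0, 0.02, 0, 0, 0, 0, 1]]]'

```text
time_s: 39.77
position: [0.6153, 0.1884, 0.0884]
tcp_rot: [[-0.413, 0.911, -0.0], [0.911, 0.413, 0.0], [0.0, -0.0, -1.0]]
force: [-0.1, -0.3, 0.5]
opening: 0.006
grasp_force: 0.0
```

```bash
python3 -c "
from h import *
pu()"
```

```text
39.7667 tcp in housing [-13.3   0.8  88.4] F [-0.2 -0.2  0.5]
```

Call:
carry_out --deltas '[[[0, 0.003, 0, 0, 0, 0, 1], [0, 0.006, 0, 0, 0, 0, 1], [0, 0.009, 0, 0, 0, 0, 1], [0, 0.012, 0, 0, 0, 0, 1], [0, 0.015, 0, 0, 0, 0, 1], [0, 0.018, 0, 0, 0, 0, 1], [0, 0.02, 0, 0, 0, 0, 1], [0, 0.02, 0, 0, 0, 0, 1], [0, 0.02, 0, 0, 0, 0, 1], [0, 0.02, 0, 0, 0, 0, 1]]]'

```text
time_s: 40.6
position: [0.6181, 0.1896, 0.0884]
tcp_rot: [[-0.413, 0.911, -0.0], [0.911, 0.413, 0.0], [0.0, -0.0, -1.0]]
force: [-0.3, -0.1, 0.1]
opening: 0.01
grasp_force: 0.0
```

Run:
```python
from h import *
pu()
# rough check of the bin by red area in scene
a=capture("scene"); i0=np.load("pics/fs.npy")
red=lambda i:((i[:,:,0].astype(int)-i[:,:,1]>50)&(i[:,:,1]<60))[205:300,270:350].sum()
print(red(i0),red(a))
```

```text
40.6 tcp in housing [-10.3   0.8  88.4] F [-0.3  0.1  0.1]
1671 159
```

Call:
carry_out --deltas '[[[0, 0.003, 0, 0, 0, 0, 1], [0, 0.006, 0, 0, 0, 0, 1], [0, 0.009, 0, 0, 0, 0, 1], [0, 0.012, 0, 0, 0, 0, 1], [0, 0.015, 0, 0, 0, 0, 1], [0, 0.018, 0, 0, 0, 0, 1], [0, 0.018, 0, 0, 0, 0, 1], [0, 0.018, 0, 0, 0, 0, 1], [0, 0.018, 0, 0, 0, 0, 1], [0, 0.018, 0, 0, 0, 0, 1]]]'

```text
time_s: 41.48
position: [0.6188, 0.19, 0.0882]
tcp_rot: [[-0.414, 0.91, -0.004], [0.91, 0.414, -0.001], [0.001, -0.004, -1.0]]
force: [-4.3, -2.5, 2.5]
opening: 0.009
grasp_force: 3.0
```

```bash
python3 -c "
from h import *
pu()"
```

```text
41.4833 tcp in housing [-9.4  0.8 88.2] F [-5.  -0.4  2.5]
```

The bin is blocked at 5 N, so it is shut. Backing off and checking.

Call:
carry_out --deltas '[[[0, -0.01, 0, 0, 0, 0, 1], [0, -0.02, 0, 0, 0, 0, 1], [0, -0.05, 0, 0, 0, 0, 1], [0, -0.1, 0, 0, 0, 0, 1], [0, -0.2, 0, 0, 0, 0, 1], [0, -0.35, 0, 0, 0, 0, 1], [0, -0.5, 0, 0, 0, 0, 1], [0, -0.5, -0.2, 0, 0, 0, 1], [0, -0.5, -0.5, 0, 0, 0, 1], [0, -0.5, -0.8, 0, 0, 0, 1]]]'

```text
time_s: 42.32
position: [0.5505, 0.1594, 0.2018]
tcp_rot: [[-0.413, 0.911, -0.004], [0.911, 0.413, 0.0], [0.002, -0.003, -1.0]]
force: [2.0, -0.1, -0.6]
opening: 0.002
grasp_force: 0.0
```

Call:
carry_out --deltas '[[[0, -0.2, -0.3, 0, 0, 0, 1], [0, -0.4, -0.5, 0, 0, 0, 1], [0, -0.5, -0.5, 0, 0, 0, 1], [0, -0.5, -0.5, 0, 0, 0, 1], [0, -0.5, -0.5, 0, 0, 0, 1], [0, -0.5, -0.5, 0, 0, 0, 1], [0, -0.5, -0.5, 0, 0, 0, 1], [0, -0.5, -0.5, 0, 0, 0, 1], [0, -0.5, -0.5, 0, 0, 0, 1], [0, -0.5, -0.5, 0, 0, 0, 1]]]'

```text
time_s: 43.15
position: [0.4842, 0.1288, 0.2759]
tcp_rot: [[-0.414, 0.91, -0.002], [0.91, 0.414, 0.0], [0.001, -0.002, -1.0]]
force: [0.6, 0.1, -0.1]
opening: 0.01
grasp_force: 0.0
```

Run:
```python
from h import *
from fit import world
pu(); p=np.load("pose.npy")
i0=np.load("pics/scene0.npy"); t0=np.load("pics/top0.npy"); a=capture("scene"); t=capture("top"); np.save("pics/fa.npy",a); np.save("pics/ft.npy",t)
redm=lambda i:((i[:,:,0].astype(int)-i[:,:,1]>45)&(i[:,:,1]<70))
for n,i in (("scene",a),("top",t)):
    c,T=cam(n); m=redm(i).astype(np.uint8)
    for tt in (0,.05,.1):
        poly=world((p[0],p[1],p[2],tt),[(0,46,105),(0,-46,105),(0,-46,0),(0,46,0)],1); q=proj(poly,c,T).round(1); print(n,tt,q.tolist())
    x0,x1=(255,345) if n=="scene" else (240,300); y0,y1=(205,310) if n=="scene" else (135,210)
    yy,xx=np.nonzero(m[y0:y1,x0:x1]); print(n,"red n",len(xx),"bbox",xx.min()+x0,xx.max()+x0,yy.min()+y0,yy.max()+y0)
# brushes: orange handle masks before/after in both views
for n,b,f,(y0,y1,x0,x1) in (("scene",i0,a,(55,160,325,365)),("top",t0,t,(205,245,375,485))):
    om=lambda i:((i[:,:,0].astype(int)-i[:,:,2]>35))[y0:y1,x0:x1].astype(np.uint8)
    for nm,i in (("before",b),("after",f)):
        k,l,s,ce=cv2.connectedComponentsWithStats(om(i)); print(n,nm,[(ce[j].round(1).tolist(),int(s[j,4])) for j in range(1,k) if s[j,4]>20])
```

```text
43.15 tcp in housing [-157.3    1.   275.9] F [ 0.6 -0.1 -0.1]
scene 0 [[323.6, 260.5], [299.4, 227.1], [301.7, 257.6], [323.9, 289.7]]
scene 0.05 [[326.0, 259.3], [301.7, 226.1], [301.7, 257.6], [323.9, 289.7]]
scene 0.1 [[328.4, 258.2], [304.0, 225.1], [301.7, 257.6], [323.9, 289.7]]
scene red n 300 bbox 292 322 228 289
top 0 [[257.2, 191.7], [289.7, 176.5], [292.1, 181.8], [262.4, 195.7]]
top 0.05 [[258.1, 193.5], [290.5, 178.3], [292.1, 181.8], [262.4, 195.7]]
top 0.1 [[259.0, 195.4], [291.4, 180.2], [292.1, 181.8], [262.4, 195.7]]
top red n 242 bbox 258 288 168 190
scene before [([10.5, 21.6], 106), ([17.9, 43.4], 159), ([28.4, 67.0], 139)]
scene after [([10.5, 22.3], 128), ([18.0, 35.7], 82)]
top before [([101.6, 18.0], 42), ([63.1, 21.6], 39), ([22.3, 25.9], 41)]
top after [([101.5, 18.1], 43), ([63.6, 22.0], 48)]
```

```bash
python3 -c "
from rig import job
print(job.hand_in())"
```

```text
the job is handed in; nothing more can be done
None
```

I scrubbed the bin's front wall twice from floor to mouth with brush_b (54 mm) at about 6–8 N, stood the brush back on its tray, tipped the bin shut until it blocked at 5 N, and handed the job in at about 43 s. The final pictures agree on the bin and brush_b; the narrow brush (brush_a) was hidden behind the arm in them.

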